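# Swing out the folding hook and hang the red reference paddle

### The job

Next to the spectrometer, swing the folding hook on the grey accessory panel fully out to its stop. Then take the red-tabbed reference paddle out of the rack, hang it by its slot on the hook, push it back firmly but not roughly against the hook's black collar, and let go so that it hangs there. Never force the hook or the paddle, and leave the other paddles and everything else where they are.

Things in the scene. Friction and masses are not known exactly. Their poses are not given: they have to be found in the camera images.
- panel: low upright grey metal panel standing fixed on the table, 260 mm long (its x axis), 12 mm thick (y), 165 mm high (z), on a dark foot plate 260 x 100 x 12 mm reaching from y -40 to +60 mm. Origin: centre of the panel's thickness and length, on the table. The front face, which bears the hook, looks to its -y. A finger notch is cut from its top edge, x -5 to +100 mm, down to z = 115 mm, behind the tip of the folded hook.
- hook (a joint): hook angle, rad: 0 = folded along the panel (arm along the panel's +x), 1.571 = fully out at its hard stop (arm along the panel's -y; opens clockwise seen from above). Friction hinge, vertical axis, stays where left; about 3.5 N at the tip moves it, 10 N across the tip shows it is at the stop, 25 N there strains it 0.0055 rad past the stop: that is forcing it.
- hook_hinge (a point): the hook's hinge axis at the height of the arm's centre line, 150 mm above the table, at x = -60 mm, y = -22 mm of the panel. Its axes turn with the hook: x along the arm away from the hinge, z up
- hook_seat (a point): point on the arm's centre line, 34 mm from the hinge axis, in the outer face of the black collar (26 mm diameter, 6 mm thick) against which the paddle is pushed. Turns with the hook; x along the arm towards the tip. The arm is a steel bar of 10 mm diameter. A paddle is firmly home when it is held against the collar with about 10 N for half a second (at least 7 N for 0.3 s); more than 18 N between paddle and hook is rough. The collar is rigid.
- hook_tip (a point): centre of the top of the orange upright pin at the end of the hook's arm: 9 mm diameter, 100 mm from the hinge axis, its top 19 mm above the arm's centre line. x along the arm, z up
- red_paddle: the paddle to hang: loose upright aluminium plate with a red tab on top and a copper disc, 56 mm wide (x), 8 mm thick (y), 142 mm high (z), 0.12 to 0.24 kg. Origin: centre of its underside. The red tab, z 108 to 142 mm, is 38 mm wide and is the place to grip, across its 8 mm thickness. Below it an upright slot right through the plate (along y): 14 mm wide, from z = 60 to 96 mm. Both faces are alike
- red_paddle_eye (a point): middle of the upper edge of the red paddle's slot, mid-thickness, 96 mm above its underside; axes as the paddle's. When it hangs, this edge lies on top of the hook's arm, 5 mm above the arm's centre line, and 4 mm out from hook_seat
- rack: fixed grey rack, 100 x 190 mm (x, y), 46 mm high, with three upright slots 60 mm apart along its y, in which the paddles stand, each paddle's x and y about along the rack's (1.3 mm play on either face), its underside 10 mm above the table, 36 mm deep in the slot. Which paddle stands in which slot varies. Origin: centre of its underside
- blue_paddle: like the red paddle but with a blue tab, also in the rack; leave it there
- white_paddle: like the red paddle but with a white tab, also in the rack; leave it there
- mouse: loose black computer mouse, 105 x 60 x 30 mm; leave it. Origin: centre of its underside
- jar_a: loose clear sample jar, 48 mm diameter, 60 mm high; leave it. Origin: centre of its underside
- jar_b: loose amber sample jar, 48 mm diameter, 60 mm high; leave it. Origin: centre of its underside
- dish: loose white sample dish, 80 mm diameter, 18 mm high; leave it. Origin: centre of its underside
Mind the look-alikes: they are no part of the job. What is shaped like the red_paddle but yellow is not meant.

How it is judged:
By the outcome, as a careful person would: the job done as asked, in the order asked, and still so for the second after the job is handed in, with the robot touching nothing.
It also fails if it takes over 72 s, if anything falls off the work surface, if the arm or the gripper's body presses on something with over 40 N, if the wrist force passes 120 N, or if a joint passes its speed limit or range.

### The arm

A 6-joint arm with a two-finger parallel gripper is mounted at the origin on the work surface. World frame = base frame: x ahead of the robot, y to its left, z up, the work surface at z = 0. Lengths are in mm, angles in rad, forces in N, time in s.
With the tool pointing down it reaches from about 350 to 875 mm from the base axis. Payload 4.2 kg.
Tool frame: the origin (TCP) lies at the very end of the fingers, on their centre line; the grasp point (between the pads) lies 19 mm behind it (arm.grip_point_offset is the distance from the TCP to the grasp point, in mm); z points along the fingers, y is the direction in which the jaws open and shut (so a half turn about z gives the same grasp; the last joint's range is limited). The gripper opens to 85 mm and grips with 20 to 120 N. Pads are 22 mm wide; open, the fingers measure 114 mm over their backs; the gripper's body (76 mm by 85 mm) begins 54 mm behind the grasp point. The pads swing forward as they close: fully open they stand 13 mm farther back than shut.
Start: joints at [-1.056, 0.385, 0.008, 0, -1.194, -0.259], TCP at [158.154, -604.638, 231.312] pointing down, gripper open.
Joint ranges: [-3.14, 3.14], [-1.21, 2.06], [-1.07, 1.41], [-3.16, 2.05], [-2.99, -0.16], [-3.1, 3.1]. Speed limits (rad/s): [2.79, 2.79, 3.14, 3.14, 3.14, 3.14].

### API

Orientations are given as a unit quaternion [x, y, z, w].
In Python, from bench import arm gives the robot as it stands.
- The arm moves only by the tool drive_tool, never from a script. Its argument "steps" is a list of rows, each a list of 5 numbers: the shift along the tool's x, y, z in m, then the turn about the tool's z in degrees, then the finger opening in m, from 0 to 0.0854. A call has 1 to 20 rows; each row shifts and turns the commanded pose from where the row before left it, along the tool's axes as they then stand; what a row does not reach is not made up. A row lasts 1/10 s, in which the tool goes at most 50 mm and 8.59 degrees, less where a joint would pass 70% of its speed; a pose out of reach is approached as far as the arm can. A call is refused whole if a number of a shift passes 0.05 or a number of a turn 8.59, either way. A call with a gripper value outside its range is refused whole. The fingers move at their own pace and stop on an object; the grip force is fixed at half the most. Time passes only in rows, so rows that do not move let the fingers close. It gives the time, the measured TCP pose, the force and the opening at its end, in the units of the state.
- arm.read_state(): the state, without advancing time (a new reading comes with each control period).
- arm.get_image(name): name is "scene" or "top" or "wrist"; returns (picture, depth): 384x512x3 uint8, blue, green, red; 384x512 float32, mm along the optical axis (not along the pixel's ray), 0 where there is no reading.
- arm.camera_params(name): a dict with "K" (3x3 intrinsics, pixels), "world_to_cam" (4x4, takes a point from world to camera coordinates); the wrist camera has in their place "mount" (4x4, takes a point from camera to tool coordinates, whose origin is the TCP and whose axes are the flange's). Camera axes: x right, y up, looking along -z (the intrinsics and any distortion apply to the point x, -y, -z); pixel columns grow to the right and rows downward; lengths in mm; the calibration is good to about 2 mm. A picture is of the moment at which its call begins: read the wrist's pose just before it. camera_params takes no time and is no camera call.
- arm.job_done(): hands the job in, once; it reports no verdict.
The state is a dict: "clock": time; "joints": joint angles; "joint_vel": joint speeds; "joint_efforts": joint torques, N m; "position": TCP position; "ee_rot": TCP orientation; "contact_force": force on the tool from outside, world axes, zero at the start; "wrist_torque": the same for the moment, N m; "gripper_width": finger opening in mm.
Only numpy, scipy, OpenCV 4.12 (cv2) and the standard library are available. Lean on these libraries where they do the work, as an engineer would, in place of code of your own. Each camera call takes 0.05 s, during which the arm holds its last target.

## Working session

There is one attempt and no reset: what is moved stays moved. The work goes in short steps, Python scripts to look and compute and a tool call to move; the robot and the scene stay as the last step left them, time stands still between calls to the robot, and variables do not carry over. Pictures are saved under pics/ and viewed, and the job is handed in when it is done.

Besides the shell and the picture viewer there is one more tool, called after ">>>" by a JSON object that holds its "op" and its "data", one argument or row to a line. drive_tool: Moves the arm, as the interface text tells. Its arguments: {"type":"object","properties":{"steps":{"type":"array"}},"required":["steps"]}

```bash
ls; mkdir -p pics; python3 - <<'E'
from bench import arm
import cv2,numpy as np
print(arm.read_state())
for n in("scene","top","wrist"):
    im,d=arm.get_image(n); cv2.imwrite(f"pics/{n}0.png",im); np.save(f"{n}0.npy",d); 
    print(n,arm.camera_params(n))
E
```

```text
pics
{'clock': 0.0, 'joints': array([-1.05641086e+00,  3.85573145e-01,  6.58970031e-03, -5.01480865e-04,
       -1.19401232e+00, -2.58598528e-01]), 'joint_vel': array([-0.00039256, -0.00231246, -0.00052074, -0.00124767,  0.00012316,
        0.00195148]), 'joint_efforts': array([ 1.52215935e-04, -3.92287052e+01,  1.88399184e+01,  4.18620721e+00,
       -4.70040497e-03, -1.60131083e-05]), 'position': array([ 157.98988562, -604.07814251,  230.19707881]), 'ee_rot': array([-1.27453262e-01,  9.91843941e-01,  1.10644757e-03, -1.98670448e-04]), 'contact_force': array([-0.32133107,  0.12941396, -0.29107368]), 'wrist_torque': array([ 0.0433924 ,  0.00338834, -0.01268919]), 'gripper_width': 85.46869898041763}
scene {'K': array([[396.76665578,   0.        , 258.52274967],
       [  0.        , 396.76665578, 194.12213263],
       [  0.        ,   0.        ,   1.        ]]), 'world_to_cam': array([[-7.56417190e-01,  6.54052350e-01, -6.96836702e-03,
         4.93220698e+02],
       [-4.97191526e-01, -5.68018641e-01,  6.55862341e-01,
         1.36474461e+02],
       [ 4.25010143e-01,  4.99570162e-0
[... 473 characters left out ...]
3773e+02],
       [-5.27466983e-02, -2.72216920e-02,  9.98236828e-01,
        -1.28926611e+03],
       [ 0.00000000e+00,  0.00000000e+00,  0.00000000e+00,
         1.00000000e+00]])}
wrist {'K': array([[312.32748151,   0.        , 260.00992947],
       [  0.        , 312.32748151, 196.54747166],
       [  0.        ,   0.        ,   1.        ]]), 'mount': array([[-9.48131315e-04,  9.60475925e-01,  2.78361455e-01,
         6.97274924e+01],
       [ 9.99999456e-01,  1.03145646e-03, -1.52888616e-04,
         3.07264962e-01],
       [-4.33963555e-04,  2.78361158e-01, -9.60476380e-01,
        -1.42040799e+02],
       [ 0.00000000e+00,  0.00000000e+00,  0.00000000e+00,
         1.00000000e+00]])}
```

View pics/scene0.png

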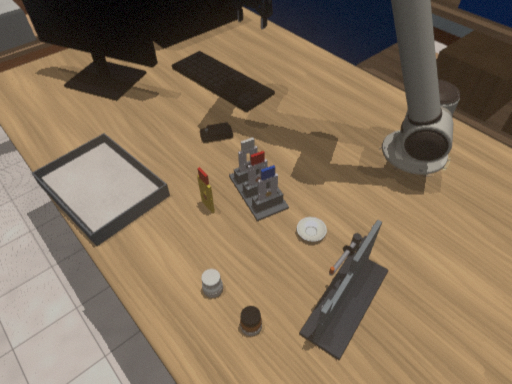

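View pics/top0.png

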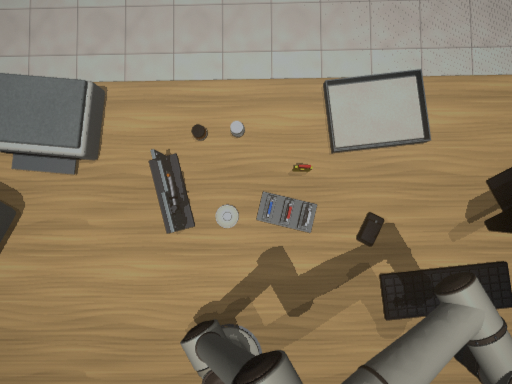

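View pics/wrist0.png

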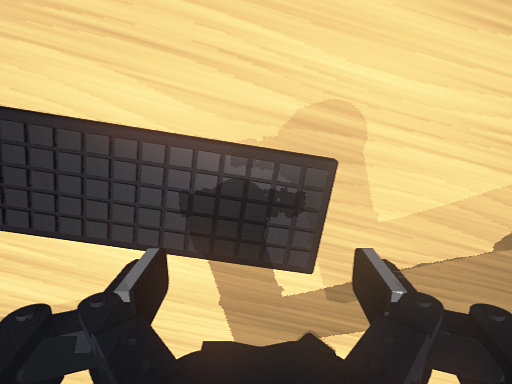

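```bash
python3 - <<'E'
import cv2,numpy as np
a=cv2.imread('pics/scene0.png');t=cv2.imread('pics/top0.png')
r=lambda i,x0,y0,w,h,k:cv2.resize(i[y0:y0+h,x0:x0+w],None,fx=k,fy=k,interpolation=cv2.INTER_CUBIC)
cv2.imwrite('pics/c1.png',r(a,290,215,110,100,5.5))
cv2.imwrite('pics/c2.png',r(a,190,130,110,95,6))
A=r(t,140,140,70,100,5.5);B=r(t,245,150,80,100,5.5)
cv2.imwrite('pics/c3.png',np.hstack([A,B[:A.shape[0]]])[:, :800])
E
```

```text
(no output)
```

View pics/c1.png

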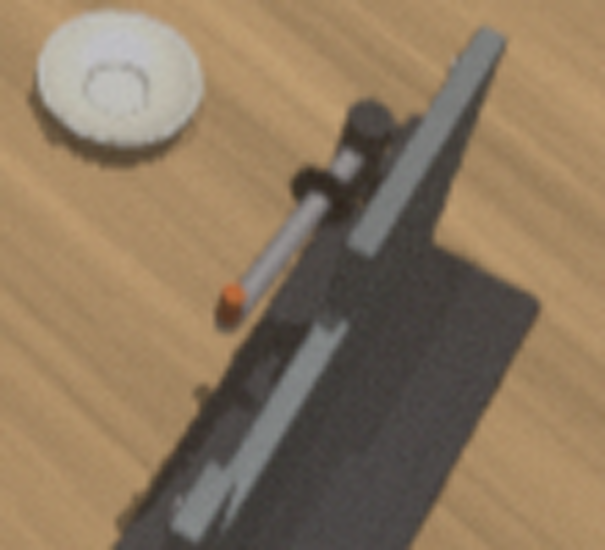

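View pics/c2.png

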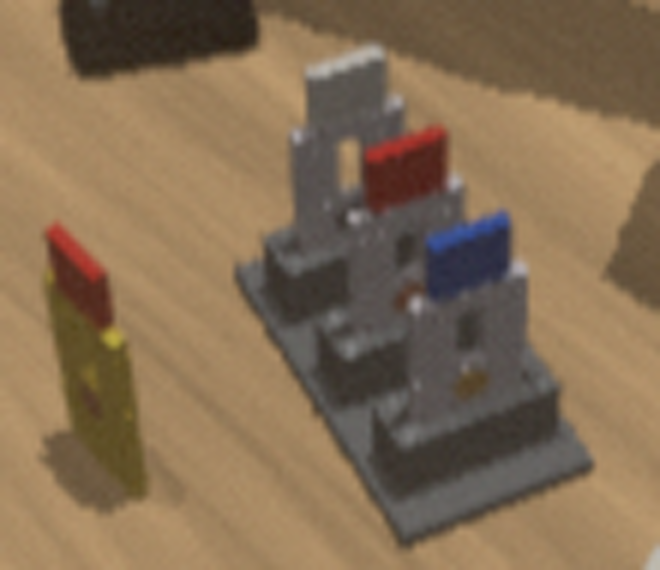

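View pics/c3.png

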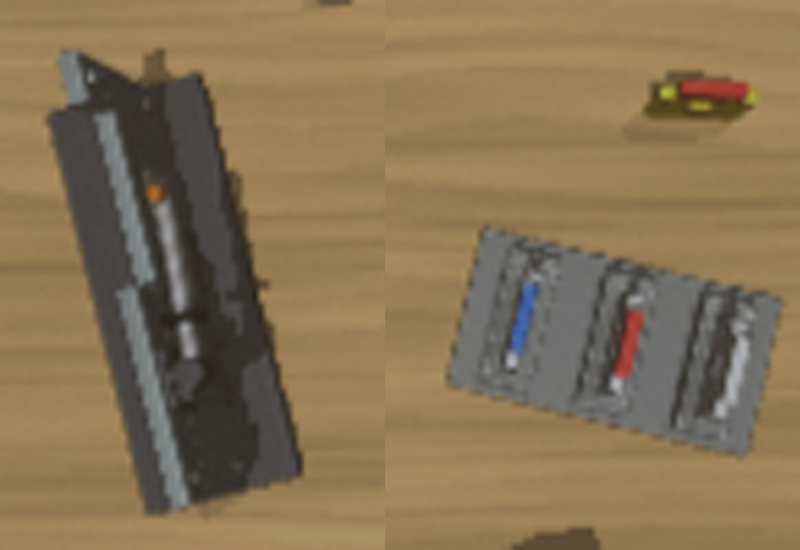

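```bash
cat > h.py <<'E'
import numpy as np, cv2
from bench import arm
from scipy.spatial.transform import Rotation as R
def ray(n,u,v,pose=None):
    p=arm.camera_params(n);K=p['K']
    d=np.array([(u-K[0,2])/K[0,0],-(v-K[1,2])/K[1,1],-1.])
    if 'mount' in p:
        T=np.eye(4);T[:3,:3]=R.from_quat(pose['ee_rot']).as_matrix();T[:3,3]=pose['position'];M=T@p['mount']
    else: M=np.linalg.inv(p['world_to_cam'])
    return M[:3,3],M[:3,:3]@d
def atz(n,u,v,z,pose=None):
    o,d=ray(n,u,v,pose); return o+d*(z-o[2])/d[2]
def cloud(n,d,pose=None):
    v,u=np.mgrid[:384,:512]; p=arm.camera_params(n);K=p['K']
    c=np.stack([(u-K[0,2])/K[0,0]*d,-(v-K[1,2])/K[1,1]*d,-d],-1)
    if 'mount' in p:
        T=np.eye(4);T[:3,:3]=R.from_quat(pose['ee_rot']).as_matrix();T[:3,3]=pose['position'];M=T@p['mount']
    else: M=np.linalg.inv(p['world_to_cam'])
    return c@M[:3,:3].T+M[:3,3]
E
python3 - <<'E'
from h import *
np.set_printoptions(precision=1,suppress=True)
for nm in("top","scene"):
    d=np.load(nm+"0.npy");P=cloud(nm,d);im=cv2.imread(f'pics/{nm}0.png').astype(int);b,g,r=im[...,0],im[...,1],im[...,2]
    red=(r>110)&(g<70)&(b<70); org=(r>140)&(g<130)&(b<70)&~red
    for k,m in(("red",red),("org",org)):
        q=P[m]; px=np.argwhere(m)
        for mm in (px[:,1]<400,):
            for (a,c) in zip(px,q): pass
        print(nm,k,len(q)); 
        n,l=cv2.connectedComponents(m.astype(np.uint8))
        for i in range(1,n):
            s=l==i
            if s.sum()>2: print(s.sum(),np.argwhere(s).mean(0)[::-1],np.median(P[s],0),P[s].min(0),P[s].max(0))
print("pin",atz("top",168.2,174.9,169)," tab",atz("top",290.1,206.4,152),atz("top",287.7,219.1,152))
# panel front / foot rect on plane z=12 corners (crop): (50,115)(195,75)(300,470)(150,512)
for u,v in((50,115),(198,75),(300,470),(150,512)): print("foot",atz("top",140+u/5.5,140+v/5.5,12))
for u,v in((487,228),(780,298),(745,455),(447,383)): print("rack",atz("top",245+(u-385)/5.5,150+v/5.5,46 if 0 else 5))
d=np.load("top0.npy");P=cloud("top",d)
m=(P[...,2]>155)&(P[...,2]<175)&(P[...,1]>60)&(P[...,1]<400)&(P[...,0]>400)
q=P[m];print("top edge",len(q));pc=np.polyfit(q[:,0],q[:,1],1);print(pc,q.min(0),q.max(0))
E
```

```text
top red 54
29 [304.6 165.7] [ 625.7 -246.2  143.3] [ 622.  -261.7    1.7] [ 647.7 -227.9  149. ]
25 [288.8 212. ] [ 485.6 -194.8  153.3] [ 470.7 -201.2  149.8] [ 500.7 -188.6  155.5]
top org 12
4 [167.5 174.5] [601.6 169.7 171.7] [600.1 168.2 171.5] [603.2 171.3 172.5]
scene red 53
29 [256.4 153.9] [ 487.  -196.3  152. ] [ 451.7 -247.4   97.9] [ 503.7 -189.6  154.9]
24 [202.2 172.2] [ 628.8 -244.7  141.5] [ 625.7 -262.5  139.7] [ 631.4 -227.6  144. ]
scene org 24
3 [262. 151.] [ 466.9 -194.4  150.6] [ 363.9 -321.1   -0.5] [ 470.6 -194.3  152.9]
10 [202.5 170.7] [ 624.3 -249.7  141.3] [ 553.5 -394.7   -2.8] [ 627.7 -229.9  143.1]
9 [331.7 268.1] [603.4 168.6 167.9] [599.6 165.  167.1] [605.5 170.7 172.3]
pin [600.6 168.3 169. ]  tab [ 502.5 -198.4  152. ] [ 464.3 -190.7  152. ]
foot [663.5 274.2  12. ]
foot [687.5 181.1  12. ]
foot [441.  117.2  12. ]
foot [415.8 210.5  12. ]
rack [ 554.6 -118.5    5. ]
rack [ 509.5 -299.     5. ]
rack [ 413.1 -275.8    5. ]
rack [458.8 -92.7   5. ]
top edge 372
[ 0.2 49.6] [428.8 143.  155. ] [680.5 225.4 174.4]
```

Candidates for the red paddle: the red tab in the rack's middle slot (scene 257,158; top 289,212), and a stand-alone yellow plate with a red tab (scene 203,173; top 304,166). The description fits the aluminium one in the rack. The hook's orange pin is at top 168,175 and the hook is folded. I'm moving above the hook for a closer look.

>>> {"op": "drive_tool", "data": {
  "steps": [
    [-0.029,0.0322,-0.0035,0,0.0854],
    [-0.029,0.0322,-0.0035,0,0.0854],
    [-0.029,0.0322,-0.0035,0,0.0854],
    [-0.029,0.0322,-0.0035,0,0.0854],
    [-0.029,0.0322,-0.0035,0,0.0854],
    [-0.029,0.0322,-0.0035,0,0.0854],
    [-0.029,0.0322,-0.0035,0,0.0854],
    [-0.029,0.0322,-0.0035,0,0.0854],
    [-0.029,0.0322,-0.0035,0,0.0854],
    [-0.029,0.0322,-0.0035,0,0.0854],
    [-0.029,0.0322,-0.0035,0,0],
    [-0.029,0.0322,-0.0035,0,0],
    [-0.029,0.0322,-0.0035,0,0],
    [-0.029,0.0322,-0.0035,0,0],
    [-0.029,0.0322,-0.0035,0,0],
    [-0.029,0.0322,-0.0035,0,0],
    [-0.029,0.0322,-0.0035,0,0],
    [-0.029,0.0322,-0.0035,0,0],
    [-0.029,0.0322,-0.0035,0,0],
    [-0.029,0.0322,-0.0035,0,0]
  ]
}}

```text
clock: 2.15
position: [556.7, 166.8, 301.2]
ee_rot: [-0.128, 0.992, -0.0, -0.0]
contact_force: [0.2, -0.1, -0.4]
gripper_width: 0.1
```

```bash
cat > snap.py <<'E'
import sys,pickle
from h import *
n,f=sys.argv[1:3]
s=arm.read_state(); im,d=arm.get_image(n)
cv2.imwrite(f'pics/{f}.png',im); pickle.dump((s,im,d),open(f+'.pkl','wb'))
np.set_printoptions(precision=3,suppress=True)
print(s['clock'],s['position'],R.from_quat(s['ee_rot']).as_matrix(),s['contact_force'],s['gripper_width'],s['joints'])
E
python3 snap.py wrist w1
```

```text
2.15 [556.666 166.828 301.178] [[-0.967 -0.253 -0.001]
 [-0.253  0.967 -0.   ]
 [ 0.001 -0.    -1.   ]] [ 0.154 -0.09  -0.397] 0.0852178145581526 [ 0.57   0.27   0.016 -0.    -1.317 -1.884]
```

View pics/w1.png

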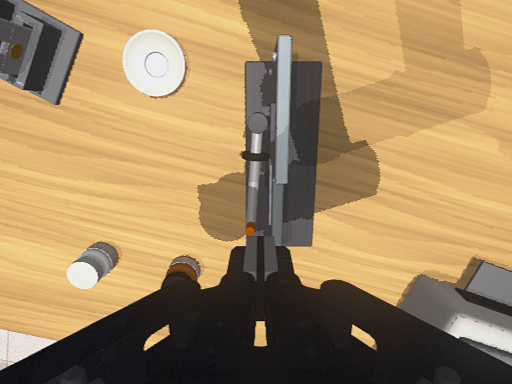

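```bash
python3 - <<'E'
import pickle
from h import *
np.set_printoptions(precision=1,suppress=True)
s,im,d=pickle.load(open('w1.pkl','rb'))
P=cloud('wrist',d,s)
for u,v in((258,121),(250,230),(250,227),(256,160),(254,200),(284,40),(284,110),(281,180)): print(u,v,d[v,u],P[v,u])
cv2.imwrite('pics/w1c.png',cv2.resize(im[20:260,210:330],None,fx=2.5,fy=2.5,interpolation=cv2.INTER_CUBIC))
hsv=cv2.cvtColor(im,cv2.COLOR_BGR2HSV)
m=(hsv[...,0]<14)&(hsv[...,1]>180)&(hsv[...,2]>120); m[:200]=0;m[250:]=0;m[:,:240]=0;m[:,262:]=0
print(m.sum(),np.argwhere(m).mean(0)[::-1],np.median(P[m],0))
E
```

```text
258 121 269.0293 [501.5 151.  166.7]
250 230 295.2265 [600.3 168.8 168.4]
250 227 294.52832 [597.4 168.1 168.3]
256 160 283.35117 [535.5 157.9 161.8]
254 200 301.4279 [574.8 165.9 154.6]
284 40 252.48006 [434.5 155.4 165.6]
284 110 269.6745 [487.  170.4 163.4]
281 180 285.99716 [547.1 184.6 164.3]
20 [249.4 230. ] [600.4 168.5 168.3]
```

View pics/w1c.png

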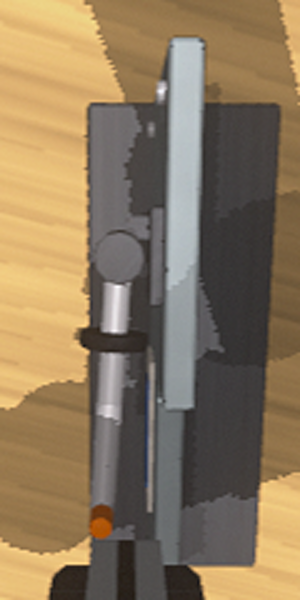

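Hook found: hinge about (501.6, 150.5), pin (600.4, 168.6), already about 0.075 rad open, and the panel's x axis is at 14.5°. I'm lowering the closed fingers behind the hook at the notch.

>>> {"op": "drive_tool", "data": {
  "steps": [
    [-0.0113,0.01,0.01,0,0],
    [-0.0113,0.01,0.03,0,0],
    [0,0,0.04,0,0],
    [0,0,0.03,0,0],
    [0,0,0,0,0]
  ]
}}

```text
clock: 2.7
position: [569.9, 188.3, 185.5]
ee_rot: [-0.127, 0.992, -0.002, -0.006]
contact_force: [0.1, -0.2, 0.2]
gripper_width: -0.4
```

```bash
python3 snap.py wrist w2; python3 snap.py scene s2; python3 -c "
import cv2
a=cv2.imread('pics/w2.png');b=cv2.imread('pics/s2.png')
cv2.imwrite('pics/s2c.png',cv2.resize(b[160:340,230:420],None,fx=3,fy=3))"
```

```text
2.7 [569.854 188.292 185.514] [[-0.968 -0.252 -0.011]
 [-0.252  0.968 -0.005]
 [ 0.012 -0.002 -1.   ]] [ 0.121 -0.171  0.175] -0.3737397334371626 [ 0.588  0.384 -0.113 -0.002 -1.086 -1.903]
2.75 [571.943 188.993 189.018] [[-0.968 -0.252 -0.005]
 [-0.252  0.968 -0.003]
 [ 0.006 -0.002 -1.   ]] [0.151 0.355 1.369] 0.0570171669617625 [ 0.588  0.381 -0.108  0.    -1.087 -1.903]
```

View pics/w2.png

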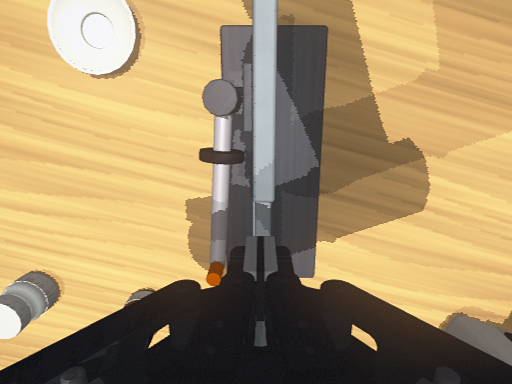

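View pics/s2c.png

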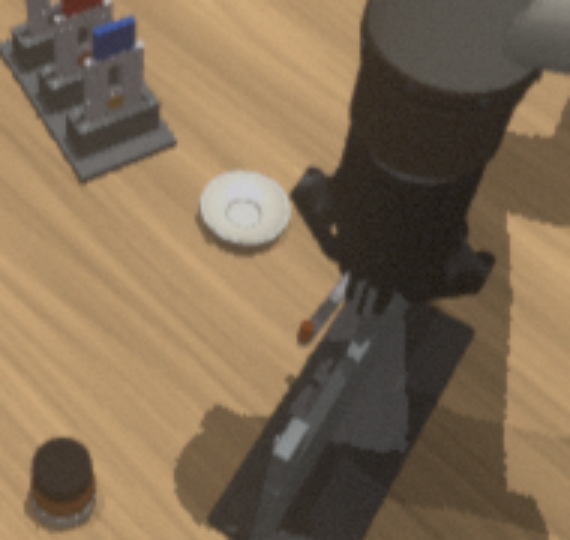

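```bash
python3 - <<'E'
import pickle
from h import *
np.set_printoptions(precision=0,suppress=True)
s,im,d=pickle.load(open('w2.pkl','rb'))
P=cloud('wrist',d,s); T=(P-s['position'])@R.from_quat(s['ee_rot']).as_matrix()
m=(d>0)&(d<175)&(np.arange(384)[:,None]>230)
for lo in range(-60,60,5):
    q=T[m&(T[...,1]>=lo)&(T[...,1]<lo+5)]
    if len(q): print(lo, "zmax",np.percentile(q[:,2],99.), "x at",q[q[:,2]>np.percentile(q[:,2],95),0].min(),q[:,0].max())
E
```

```text
-60 zmax -77.97335814058785 x at 10.05754593064294 13.502418168941576
-55 zmax -72.49120747953103 x at 9.803143861155606 13.809559417764175
-50 zmax -66.96131828055897 x at 9.45758072447097 12.442842433034642
-45 zmax -61.46216870086253 x at 10.171991152145116 12.85848039940724
-40 zmax -54.30454881439333 x at -9.766308640594291 12.154154465093391
-35 zmax -49.172737381432334 x at -9.32729147834859 12.067664524317017
-30 zmax -45.67936249787054 x at 10.23959687383253 13.237843391470337
-25 zmax -44.994647053951105 x at 5.369089771336493 13.2296453295501
-20 zmax -41.51628107364552 x at 5.334128505651573 19.761720490069365
-15 zmax -11.125312622473679 x at 5.28770139785884 20.001582143318274
-10 zmax -9.068879982027147 x at 5.358621788027615 19.56452384721473
-5 zmax -5.9951120724012394 x at 9.520490330103556 17.1642718377713
0 zmax -6.415315641424307 x at 9.495586549140224 16.468827082271613
5 zmax -7.6965746164010405 x at 5.1375493831518515 19.510566258288033
10 zmax -9.906429214875596 x at 5.2258289876459285 19.94124014409329
15 zmax -41.45645611007237 x at 4.843683492571557 19.566129555327098
20 zmax -43.5503997959584 x at 5.231700813840761 13.490729006376634
25 zmax -45.03441364753871 x at 10.418796538623962 13.40045582289273
30 zmax -48.38485769013785 x at -9.541681652611098 12.269266100082838
35 zmax -53.43433630868984 x at -9.663441150195247 12.280257491968207
40 zmax -60.1673277420403 x at 10.084587378983906 12.565078648215092
45 zmax -66.03763092431117 x at 9.866832601147665 12.462377959369746
50 zmax -71.53264709910147 x at 9.952286876192703 14.082615998680398
55 zmax -76.79311495059837 x at 10.042329130845074 13.297149064217082
```

>>> {"op": "drive_tool", "data": {
  "steps": [
    [0,0,0.02,0,0],
    [0,0,0.02,0,0],
    [0,0,0.016,0,0],
    [0,0,0,0,0]
  ]
}}

```text
clock: 3.2
position: [573.1, 189.9, 135.5]
ee_rot: [-0.127, 0.992, -0.0, -0.0]
contact_force: [-0.2, -0.1, -0.0]
gripper_width: -0.1
```

```bash
python3 - <<'E'
import numpy as np
from h import *
s=arm.read_state();e1=np.array([.968,.25]);e2=np.array([-.25,.968])
d=s['position'][:2]-[501.6,150.5];p=np.array([d@e1,d@e2]);print(s['position'],p,s['contact_force'])
a,b=11,14
pts=[]
for t in np.deg2rad(np.linspace(0,82,21)):
    S,C=np.sin(t),np.cos(t);r=80-10*S
    pts.append([r*C+(5+a*S+b*C)*S,-r*S+(5+a*S+b*C)*C])
q=np.diff(np.array([[p[0],p[1]]]+pts),axis=0)
print([[round(-x/1000,4),round(y/1000,4)] for x,y in q])
E
```

```text
[573.09869112 189.9468503  135.51336849] [79.07244558 20.30987831] [-0.2067645  -0.07262687 -0.01916851]
[[np.float64(-0.0009), np.float64(-0.0013)], [np.float64(-0.0005), np.float64(-0.005)], [np.float64(-0.0002), np.float64(-0.005)], [np.float64(0.0001), np.float64(-0.0051)], [np.float64(0.0004), np.float64(-0.0051)], [np.float64(0.0008), np.float64(-0.0051)], [np.float64(0.0011), np.float64(-0.0051)], [np.float64(0.0014), np.float64(-0.005)], [np.float64(0.0018), np.float64(-0.005)], [np.float64(0.0021), np.float64(-0.0049)], [np.float64(0.0025), np.float64(-0.0048)], [np.float64(0.0028), np.float64(-0.0047)], [np.float64(0.0032), np.float64(-0.0045)], [np.float64(0.0035), np.float64(-0.0043)], [np.float64(0.0039), np.float64(-0.0041)], [np.float64(0.0042), np.float64(-0.0038)], [np.float64(0.0045), np.float64(-0.0036)], [np.float64(0.0048), np.float64(-0.0033)], [np.float64(0.0051), np.float64(-0.0029)], [np.float64(0.0053), np.float64(-0.0026)], [np.float64(0.0056), np.float64(-0.0022)]]
```

>>> {"op": "drive_tool", "data": {
  "steps": [
    [-0.001,-0.0013,0,0,0],
    [-0.0005,-0.005,0,0,0],
    [-0.0002,-0.005,0,0,0],
    [0.0001,-0.0051,0,0,0],
    [0.0004,-0.0051,0,0,0],
    [0.0008,-0.0051,0,0,0],
    [0.0011,-0.0051,0,0,0],
    [0.0014,-0.005,0,0,0],
    [0.0018,-0.005,0,0,0],
    [0.0021,-0.0049,0,0,0],
    [0.0025,-0.0048,0,0,0]
  ]
}}

```text
clock: 4.3
position: [578.7, 139.7, 136.5]
ee_rot: [-0.128, 0.992, 0.001, 0.002]
contact_force: [-0.9, 5.9, 1.3]
gripper_width: 0.1
```

```bash
python3 snap.py top t3; python3 -c "
import cv2
b=cv2.imread('pics/t3.png')
cv2.imwrite('pics/t3c.png',cv2.resize(b[130:250,120:240],None,fx=5,fy=5))"
```

```text
4.3 [578.688 139.669 136.47 ] [[-0.967 -0.253  0.003]
 [-0.253  0.967  0.003]
 [-0.004  0.002 -1.   ]] [-0.938  5.864  1.343] 0.14775910895076225 [ 0.508  0.415 -0.199 -0.002 -0.952 -1.822]
```

View pics/t3c.png

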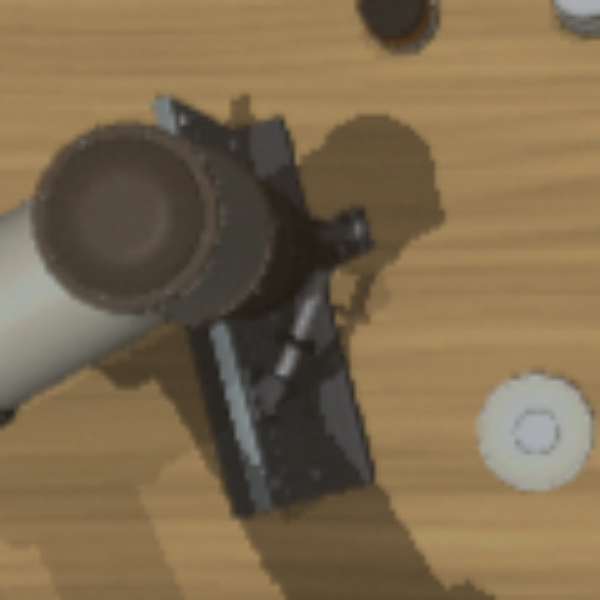

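The hook is turning as planned (arm near top-crop 300,330, about 40° out, force about 6 N). I'll continue.

>>> {"op": "drive_tool", "data": {
  "steps": [
    [0.0028,-0.0047,0,0,0],
    [0.0032,-0.0045,0,0,0],
    [0.0035,-0.0043,0,0,0],
    [0.0039,-0.0041,0,0,0],
    [0.0042,-0.0038,0,0,0],
    [0.0045,-0.0036,0,0,0],
    [0.0048,-0.0033,0,0,0],
    [0.0051,-0.0029,0,0,0],
    [0.0053,-0.0026,0,0,0],
    [0.003,-0.001,0,0,0]
  ]
}}

```text
clock: 5.35
position: [549.8, 95.9, 136.4]
ee_rot: [-0.128, 0.992, 0.001, 0.003]
contact_force: [2.9, 5.0, -1.2]
gripper_width: -0.1
```

```bash
python3 snap.py wrist w4
```

```text
5.35 [549.847  95.863 136.353] [[-0.967 -0.253  0.006]
 [-0.253  0.967  0.004]
 [-0.007  0.002 -1.   ]] [ 2.907  4.967 -1.222] -0.13567285525872055 [ 0.463  0.357 -0.295 -0.001 -0.912 -1.777]
```

View pics/w4.png

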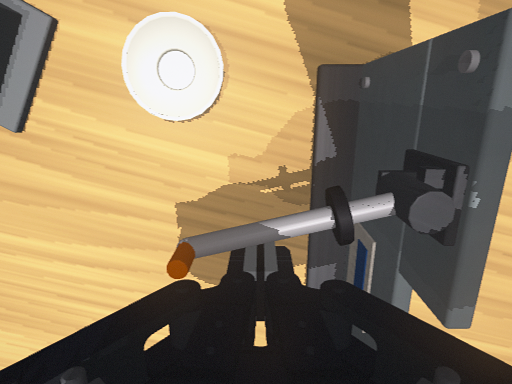

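```bash
cat > ang.py <<'E'
import pickle,sys
from h import *
np.set_printoptions(precision=1,suppress=True)
s,im,d=pickle.load(open(sys.argv[1]+'.pkl','rb'));P=cloud('wrist',d,s)
hsv=cv2.cvtColor(im,cv2.COLOR_BGR2HSV)
m=(hsv[...,0]<14)&(hsv[...,1]>180)&(hsv[...,2]>110)&(P[...,2]>160)
n,l,st,c=cv2.connectedComponentsWithStats(m.astype(np.uint8));i=1+st[1:,4].argmax()
p=P[l==i].mean(0);h=np.array([501.6,150.5]);v=p[:2]-h
print("pin",p,c[i],np.hypot(*v),"theta",np.deg2rad(14.5)-np.arctan2(v[1],v[0]),"deg",14.5-np.degrees(np.arctan2(v[1],v[0])))
E
python3 ang.py w4
```

```text
pin [546.   62.2 165.8] [179.9 257.4] 98.80013653199919 theta 1.3579680953138855 deg 77.80584057490475
```

>>> {"op": "drive_tool", "data": {
  "steps": [
    [0.0028,-0.0006,0,0,0],
    [0.0028,-0.0005,0,0,0],
    [0.0028,-0.0004,0,0,0],
    [0.0025,-0.0002,0,0,0],
    [0,0,0,0,0]
  ]
}}

```text
clock: 5.9
position: [539.8, 90.8, 136.3]
ee_rot: [-0.128, 0.992, 0.001, 0.003]
contact_force: [4.6, 2.3, -2.1]
gripper_width: 0.1
```

```bash
python3 snap.py wrist w5;python3 ang.py w5
```

```text
5.9 [539.754  90.829 136.262] [[-0.967 -0.253  0.005]
 [-0.253  0.967  0.002]
 [-0.006  0.001 -1.   ]] [ 4.613  2.325 -2.1  ] 0.10751929614160316 [ 0.463  0.341 -0.321  0.001 -0.903 -1.778]
pin [532.1  56.6 164.7] [180.8 247.3] 98.70330804601413 theta 1.5100446973099904 deg 86.51918803197235
```

>>> {"op": "drive_tool", "data": {
  "steps": [
    [0.001,0,0,0,0],
    [0.001,0,0,0,0],
    [0,0,0,0,0]
  ]
}}

```text
clock: 6.25
position: [537.5, 90.0, 136.2]
ee_rot: [-0.128, 0.992, 0.0, 0.002]
contact_force: [4.7, 2.3, -1.0]
gripper_width: 0.0
```

>>> {"op": "drive_tool", "data": {
  "steps": [
    [0.001,0,0,0,0],
    [0,0,0,0,0]
  ]
}}

```text
clock: 6.45
position: [536.2, 89.5, 136.1]
ee_rot: [-0.128, 0.992, 0.0, 0.002]
contact_force: [5.7, 1.7, -0.1]
gripper_width: 0.1
```

>>> {"op": "drive_tool", "data": {
  "steps": [
    [0.0007,0,0,0,0],
    [0,0,0,0,0]
  ]
}}

```text
clock: 6.65
position: [535.4, 89.3, 136.1]
ee_rot: [-0.128, 0.992, 0.0, 0.002]
contact_force: [5.8, 1.6, -0.7]
gripper_width: -0.1
```

>>> {"op": "drive_tool", "data": {
  "steps": [
    [0.0007,0,0,0,0],
    [0,0,0,0,0]
  ]
}}

```text
clock: 6.85
position: [534.8, 89.0, 136.1]
ee_rot: [-0.128, 0.992, -0.0, 0.002]
contact_force: [4.6, 1.5, -0.6]
gripper_width: 0.2
```

>>> {"op": "drive_tool", "data": {
  "steps": [
    [0.0006,0,0,0,0],
    [0,0,0,0,0]
  ]
}}

```text
clock: 7.05
position: [534.4, 88.9, 136.2]
ee_rot: [-0.128, 0.992, 0.0, 0.002]
contact_force: [5.6, 0.3, -1.4]
gripper_width: 0.1
```

>>> {"op": "drive_tool", "data": {
  "steps": [
    [0.0006,0,0,0,0],
    [0,0,0,0,0]
  ]
}}

```text
clock: 7.25
position: [534.3, 88.9, 136.2]
ee_rot: [-0.128, 0.992, 0.0, 0.002]
contact_force: [6.7, 0.7, -1.1]
gripper_width: 0.1
```

>>> {"op": "drive_tool", "data": {
  "steps": [
    [0.0005,0,0,0,0],
    [0,0,0,0,0]
  ]
}}

```text
clock: 7.45
position: [534.3, 88.9, 136.2]
ee_rot: [-0.128, 0.992, 0.0, 0.003]
contact_force: [8.0, 1.2, -1.7]
gripper_width: -0.1
```

>>> {"op": "drive_tool", "data": {
  "steps": [
    [0.0007,0,0,0,0],
    [0.0007,0,0,0,0],
    [0,0,0,0,0]
  ]
}}

```text
clock: 7.75
position: [534.2, 88.9, 136.4]
ee_rot: [-0.128, 0.992, 0.0, 0.004]
contact_force: [10.5, 0.2, -4.8]
gripper_width: -0.4
```

>>> {"op": "drive_tool", "data": {
  "steps": [
    [0.0007,0,0,0,0],
    [0.0005,0,0,0,0],
    [0,0,0,0,0]
  ]
}}

```text
clock: 8.05
position: [534.1, 88.9, 136.5]
ee_rot: [-0.128, 0.992, 0.001, 0.006]
contact_force: [13.2, 1.1, -6.8]
gripper_width: 0.1
```

```bash
python3 snap.py wrist w6;python3 ang.py w6
```

```text
8.05 [534.133  88.925 136.47 ] [[-0.967 -0.254  0.011]
 [-0.254  0.967  0.003]
 [-0.011 -0.    -1.   ]] [13.237  1.15  -6.81 ] 0.14097405976077884 [ 0.466  0.329 -0.34   0.003 -0.891 -1.782]
pin [524.4  54.7 164.5] [181.8 242.7] 98.50434402904382 theta 1.5903014360798657 deg 91.11756044097017
```

The hook is at its stop: position stalled while force rose to 13 N (about 10 N at the tip), and the angle measures about 91°. I'm backing off, rising and going to the rack.

>>> {"op": "drive_tool", "data": {
  "steps": [
    [-0.003,0,0,0,0],
    [-0.005,0,0,0,0],
    [-0.006,0,0,0,0],
    [-0.006,0,0,0,0],
    [0,0,-0.03,0,0],
    [0,0,-0.045,0,0],
    [0,0,-0.045,0,0],
    [0.01,-0.02,-0.044,0,0.03],
    [0.0185,-0.0346,0,0,0.03],
    [0.0185,-0.0346,0,0,0.03],
    [0.0185,-0.0346,0,6.9,0.03],
    [0.0142,-0.0365,0,6.9,0.03],
    [0.0097,-0.038,0,6.9,0.03],
    [0.005,-0.0389,0,6.9,0.03],
    [0,-0.025,0,0,0.03],
    [0,0,0,0,0.03],
    [0,0,0,0,0.03]
  ]
}}

```text
clock: 9.8
position: [483.1, -182.4, 299.0]
ee_rot: [0.113, 0.994, 0.0, -0.001]
contact_force: [0.3, 1.4, -0.2]
gripper_width: 30.0
```

```bash
python3 snap.py wrist w7
```

```text
9.8 [ 483.144 -182.418  299.01 ] [[-0.974  0.225 -0.001]
 [ 0.225  0.974  0.   ]
 [ 0.001  0.    -1.   ]] [ 0.268  1.354 -0.217] 29.9633842179844 [-0.047  0.156 -0.137 -0.    -1.279 -1.751]
```

View pics/w7.png

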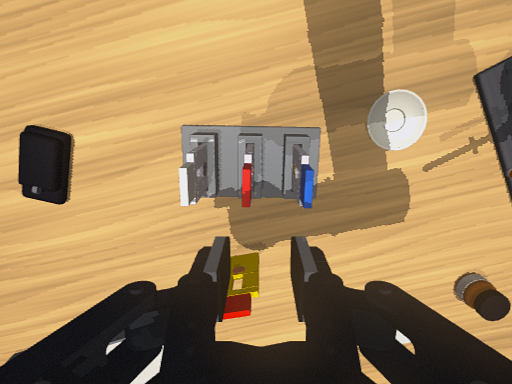

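```bash
cat > tab.py <<'E'
import pickle,sys
from h import *
np.set_printoptions(precision=1,suppress=True)
s,im,d=pickle.load(open(sys.argv[1]+'.pkl','rb'));P=cloud('wrist',d,s)
hsv=cv2.cvtColor(im,cv2.COLOR_BGR2HSV)
m=((hsv[...,0]<6)|(hsv[...,0]>174))&(hsv[...,1]>190)&(hsv[...,2]>60)
m[225:]=0
n,l,st,c=cv2.connectedComponentsWithStats(m.astype(np.uint8));i=1+st[1:,4].argmax()
q=P[l==i];print(st[i],c[i]);t=q[q[:,2]>np.percentile(q[:,2],90)-4]
print(len(q),len(t),"top mean",t.mean(0),t.min(0),t.max(0))
w=np.cov((t-t.mean(0))[:,:2].T);e,V=np.linalg.eigh(w);v=V[:,1]*np.sign(V[0,1]);print("yaw",np.degrees(np.arctan2(v[1],v[0])),"len",np.ptp(t[:,:2]@v),"wid",np.ptp(t[:,:2]@V[:,0]))
x0,y0,w_,h_=st[i,:4];cv2.imwrite('pics/'+sys.argv[1]+'c.png',cv2.resize(im[max(0,y0-50):y0+h_+15,x0-75:x0+w_+75],None,fx=4,fy=4,interpolation=cv2.INTER_CUBIC))
rk=(P[...,2]>40)&(P[...,2]<50)&(P[...,1]<-80)&(P[...,1]>-310)&(P[...,0]>380)&(P[...,0]<570)
print('rack',cv2.minAreaRect(P[rk][:,:2].astype(np.float32)))
E
python3 tab.py w7
```

```text
[242 168   9  39 293] [246.2 186.9]
293 285 top mean [ 484.5 -195.4  151.3] [ 466.7 -203.1  149. ] [ 503.8 -187.9  153. ]
yaw -14.871403038838565 len 37.16596875302105 wid 7.0258617507957695
rack ((485.65692138671875, -195.48086547851562), (150.53782653808594, 82.3893051147461), 75.9866714477539)
```

View pics/w7c.png

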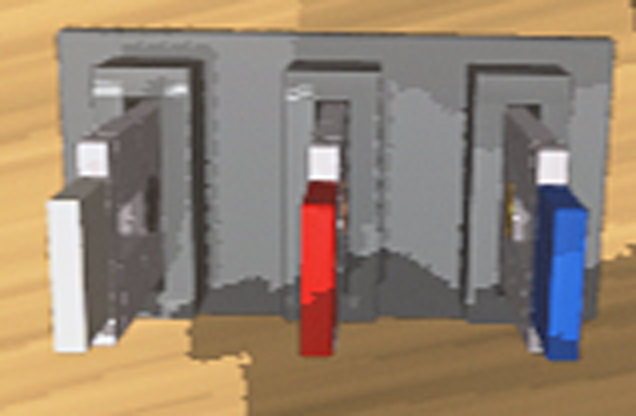

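The crop confirms it: aluminium plate, red tab on top, middle slot between white (left) and blue (right). Tab centre is about (484.5, -195.4), yaw about -14.3°.

>>> {"op": "drive_tool", "data": {
  "steps": [
    [-0.0043,-0.0123,0.02,1.2,0.03],
    [0,0,0.03,0,0.03],
    [0,0,0.03,0,0.03],
    [0,0,0.02,0,0.03],
    [0,0,0,0,0.03],
    [0,0,0,0,0.03]
  ]
}}

```text
clock: 10.45
position: [485.7, -194.5, 199.9]
ee_rot: [0.122, 0.993, -0.0, 0.0]
contact_force: [0.7, 0.5, 0.6]
gripper_width: 29.8
```

```bash
python3 snap.py wrist w8;python3 tab.py w8
```

```text
10.45 [ 485.707 -194.46   199.853] [[-0.97   0.243  0.   ]
 [ 0.243  0.97  -0.001]
 [-0.    -0.001 -1.   ]] [0.66  0.517 0.558] 29.766116753028772 [-0.07   0.238 -0.288  0.001 -1.044 -1.746]
[251 191  12  34 386] [256.2 207.1]
386 386 top mean [ 477.5 -194.1  152.4] [ 418.  -200.3  149.5] [ 489.7 -176.7  341.9]
yaw -15.835869370688235 len 74.04892277035941 wid 7.27742258239217
rack ((485.46490478515625, -195.73789978027344), (150.71694946289062, 82.05996704101562), 75.99835205078125)
```

View pics/w8.png

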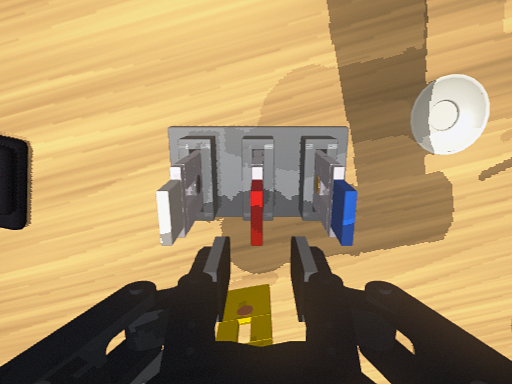

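>>> {"op": "drive_tool", "data": {
  "steps": [
    [0.001,-0.0013,0.02,0,0.03],
    [0,0,0.03,0,0.03],
    [0,0,0.018,0,0.03],
    [0,0,0.009,0,0.03],
    [0,0,0,0,0.03],
    [0,0,0,0,0.03]
  ]
}}

```text
clock: 11.1
position: [484.9, -196.2, 123.7]
ee_rot: [0.123, 0.992, -0.0, 0.001]
contact_force: [-0.7, -0.8, 0.1]
gripper_width: 30.4
```

>>> {"op": "drive_tool", "data": {
  "steps": [
    [0,0,0,0,0.012],
    [0,0,0,0,0.012],
    [0,0,0,0,0.0],
    [0,0,0,0,0.0],
    [0,0,0,0,0],
    [0,0,0,0,0]
  ]
}}

```text
clock: 11.7
position: [484.6, -196.3, 123.4]
ee_rot: [0.123, 0.992, -0.0, 0.001]
contact_force: [0.0, -0.1, 6.5]
gripper_width: 6.9
```

```bash
python3 snap.py wrist w9
```

```text
11.7 [ 484.577 -196.339  123.394] [[-0.97   0.244  0.002]
 [ 0.244  0.97  -0.001]
 [-0.002 -0.    -1.   ]] [ 0.049 -0.113  6.495] 6.908855085973785 [-0.074  0.32  -0.392  0.001 -0.856 -1.744]
```

View pics/w9.png

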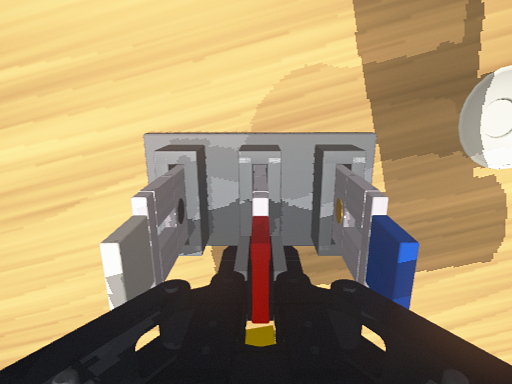

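>>> {"op": "drive_tool", "data": {
  "steps": [
    [0,0,-0.005,0,0],
    [0,0,-0.015,0,0],
    [0,0,-0.02,0,0],
    [0,0,-0.03,0,0],
    [0,0,-0.035,0,0],
    [0,0,-0.035,0,0],
    [0,0,-0.03,0,0],
    [0,0,0,-7.15,0],
    [0,0,0,-7.15,0],
    [0,0,0,-7.15,0],
    [0,0,0,-7.15,0],
    [0,0,0,0,0]
  ]
}}

```text
clock: 12.95
position: [482.9, -195.8, 291.2]
ee_rot: [-0.126, 0.992, 0.001, -0.001]
contact_force: [-0.3, 0.3, -2.2]
gripper_width: 7.0
```

```bash
python3 snap.py wrist w10
```

```text
12.95 [ 482.923 -195.79   291.229] [[-0.968 -0.249 -0.003]
 [-0.249  0.968  0.001]
 [ 0.002  0.002 -1.   ]] [-0.258  0.341 -2.207] 7.009666013937578 [-0.074  0.169 -0.14  -0.001 -1.264 -1.245]
```

View pics/w10.png

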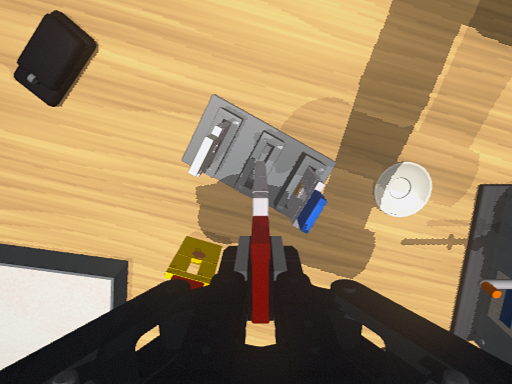

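The paddle is lifted and upright in the grip (red tab at 261,270); the other two are still in their slots. Moving to the pre-hang point.

>>> {"op": "drive_tool", "data": {
  "steps": [
    [-0.01,0.018,0,0,0],
    [-0.016,0.028,0,0,0],
    [-0.017,0.029,0,0,0],
    [-0.017,0.029,0,0,0],
    [-0.017,0.029,0,0,0],
    [-0.015,0.026,0,0,0],
    [-0.0126,0.0216,0,0,0],
    [0,0,0.03,0,0],
    [0,0,0.03,0,0],
    [0,0,0,0,0],
    [0,0,0,0,0]
  ]
}}

```text
clock: 14.1
position: [540.1, 4.6, 232.5]
ee_rot: [-0.125, 0.992, -0.0, -0.0]
contact_force: [0.2, 0.5, -0.9]
gripper_width: 7.2
```

```bash
python3 snap.py wrist w11; python3 snap.py scene s11; python3 -c "
import cv2
b=cv2.imread('pics/s11.png')
cv2.imwrite('pics/s11c.png',cv2.resize(b[170:330,240:420],None,fx=4,fy=4,interpolation=2)[:600,:800])"
```

```text
14.1 [540.057   4.626 232.492] [[-0.969 -0.249 -0.001]
 [-0.249  0.969 -0.001]
 [ 0.001 -0.001 -1.   ]] [ 0.235  0.452 -0.863] 7.202257572501023 [ 0.309  0.24  -0.199  0.001 -1.133 -1.629]
14.15 [540.806   4.72  233.671] [[-0.969 -0.249  0.002]
 [-0.249  0.969 -0.   ]
 [-0.002 -0.001 -1.   ]] [ 0.039  0.307 -1.078] 6.654017550304149 [ 0.309  0.239 -0.197  0.001 -1.133 -1.629]
```

View pics/w11.png

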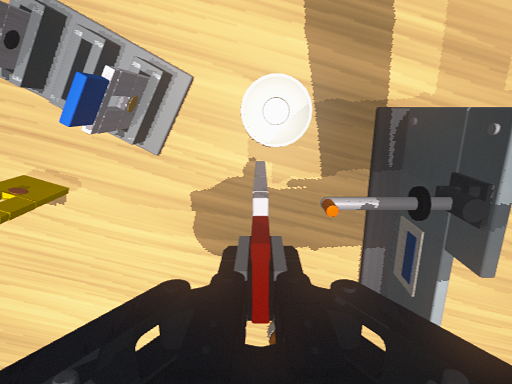

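View pics/s11c.png

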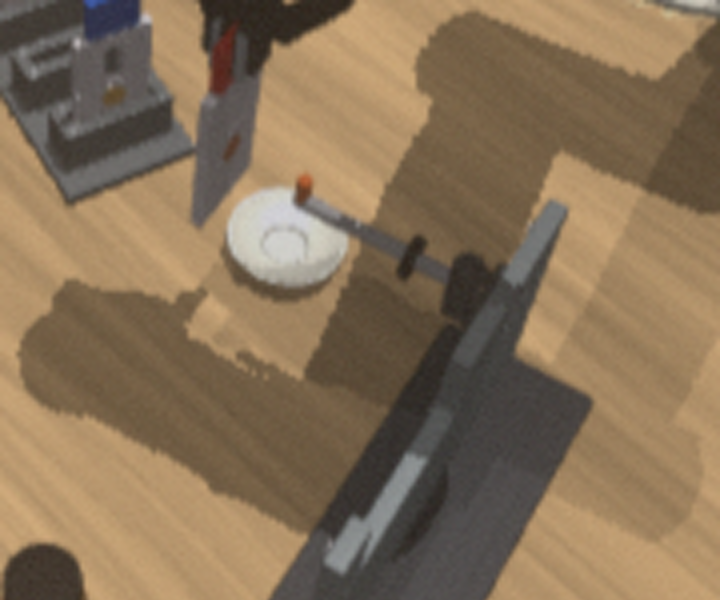

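```bash
python3 - <<'E'
import pickle
from h import *
np.set_printoptions(precision=1,suppress=True)
s,im,d=pickle.load(open('w11.pkl','rb'))
P=cloud('wrist',d,s); T=(P-s['position'])@R.from_quat(s['ee_rot']).as_matrix()
for k,(u,v) in dict(pin=(332,211),pin2=(334,209),arm1=(360,204),arm2=(400,204),arm3=(440,204),cap=(477,209),cap2=(470,209),tabedge=(260,225),tabe2=(260,218),sh=(260,213),sh2=(260,206),sh3=(260,200),side=(260,190),side2=(260,175)).items(): print(k,T[v,u],P[v,u])
hsv=cv2.cvtColor(im,cv2.COLOR_BGR2HSV)
m=(hsv[...,0]<14)&(hsv[...,1]>180)&(hsv[...,2]>150)&(abs(T[...,1])<120);m[:,:310]=0;m[:195]=0;m[220:]=0
print(m.sum(),np.argwhere(m).mean(0)[::-1],T[m].mean(0),T[m].min(0),T[m].max(0))
col=slice(345,408);e=[]
for u in list(range(345,405,10)):
    q=T[190:220,u]; a=q[(q[:,2]>55)&(q[:,2]<110)]; e.append([u,*a.min(0),*a.max(0)])
print(np.array(e))
cv2.imwrite('pics/w11c.png',cv2.resize(im[150:340,200:500],None,fx=2.6,fy=2.6,interpolation=cv2.INTER_CUBIC))
E
```

```text
pin [-0.5 50.5 64.1] [528.   53.6 168.4]
pin2 [ 1.1 51.6 63.6] [526.1  54.3 168.9]
arm1 [ 0.2 74.2 77.9] [521.4  76.3 154.6]
arm2 [  0.3 103.5  77.4] [514.  104.7 155. ]
arm3 [  0.2 133.2  77.8] [506.7 133.5 154.6]
cap [  0.5 151.9  65. ] [501.7 151.5 167.4]
cap2 [  0.5 147.1  65.1] [503.  146.9 167.3]
tabedge [17.2  0.3 -7.9] [523.3   0.7 240.4]
tabe2 [17.2  0.3  1.7] [523.4   0.7 230.8]
sh [17.9  0.3  7.1] [522.7   0.5 225.4]
sh2 [21.9  0.3  6.2] [518.8  -0.5 226.3]
sh3 [25.1  0.3  5.8] [515.7  -1.3 226.7]
side [26.5  0.3 19.9] [514.3  -1.6 212.7]
side2 [26.6  0.4 57.2] [514.2  -1.7 175.3]
10 [331.4 212.4] [-13.6  57.9  98.1] [-64.8  46.5  63.4] [  2.8  88.1 232.9]
[[345.   -4.1  63.   77.7   4.3  64.   82.4]
 [355.   -4.2  70.3  77.7   4.5  71.2  81.6]
 [365.   -4.3  77.7  77.8   4.3  78.8  82.1]
 [375.   -4.5  85.1  77.6   4.2  86.6  82.6]
 [385.   -4.2  92.3  76.9   4.4  93.7  81.7]
 [395.   -4.2 100.   77.4   4.3 101.3  82.3]]
```

View pics/w11c.png

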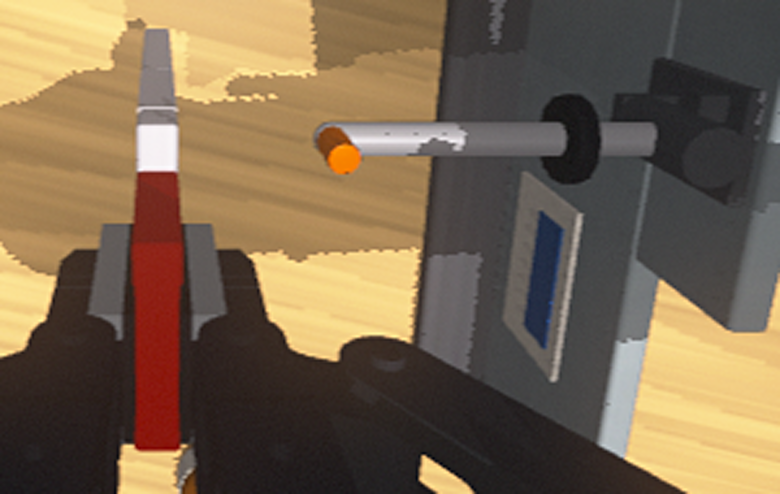

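Measured in the tool frame: the arm lies at x ≈ +0.1 and parallel to tool y; the paddle centre is at x ≈ -1.6; the pin at y ≈ 50.5; the arm's top at z 154.8. So shift x by about +1.7 from that pose and lower to threading height.

>>> {"op": "drive_tool", "data": {
  "steps": [
    [0.002,0,0.01,0,0],
    [0,0,0.015,0,0],
    [0,0,0.012,0,0],
    [0,0,0.003,0,0],
    [0,0,0,0,0],
    [0,0,0,0,0],
    [0,0,0,0,0]
  ]
}}

```text
clock: 14.9
position: [538.5, 4.5, 193.0]
ee_rot: [-0.126, 0.992, 0.0, 0.001]
contact_force: [-0.7, -0.5, -1.0]
gripper_width: 6.9
```

```bash
cat > rel.py <<'E'
import pickle,sys
from h import *
np.set_printoptions(precision=1,suppress=True)
s,im,d=pickle.load(open(sys.argv[1]+'.pkl','rb'))
M=R.from_quat(s['ee_rot']).as_matrix();P=cloud('wrist',d,s); T=(P-s['position'])@M
print("ex,ey",s['position'][:2]@[-.969,-.249],s['position'][:2]@[-.249,.969],"z",s['position'][2],s['contact_force'])
# paddle near side edge
q=T[(abs(T[...,1])<3.0)&(T[...,2]>15)&(T[...,2]<100)&(T[...,0]>15)&(T[...,0]<40)];print("side x",np.median(q[:,0]) if len(q) else None,len(q))
z0=s['position'][2]-150
b=(T[...,2]>z0-7)&(T[...,2]<z0+3)&(abs(T[...,0])<9)
y=T[...,1]
for lo in range(6,110,6):
    a=T[b&(y>lo)&(y<lo+6)]
    if len(a)>10: print(lo,"arm x",a[:,0].min(),a[:,0].max(),"mid",(a[:,0].min()+a[:,0].max())/2,"top z",s['position'][2]-a[:,2].min())
h=T[(abs(T[...,1])<3)&(T[...,0]>19)&(T[...,0]<26)&(T[...,2]<12)&(T[...,2]>0)];print("shoulder z",np.median(h[:,2]) if len(h) else None)
hsv=cv2.cvtColor(im,cv2.COLOR_BGR2HSV)
m=(hsv[...,0]<14)&(hsv[...,0]>7)&(hsv[...,1]>200)&(hsv[...,2]>200)&(P[...,2]>160)&(P[...,2]<175)
print("pin",m.sum(),T[m].mean(0) if m.any() else '')
E
python3 snap.py wrist w12; python3 rel.py w12; python3 rel.py w11
```

```text
14.9 [538.468   4.457 193.02 ] [[-0.968 -0.25   0.001]
 [-0.25   0.968  0.   ]
 [-0.001 -0.    -1.   ]] [-0.699 -0.524 -1.016] 6.931715936686232 [ 0.31   0.27  -0.264  0.    -1.036 -1.628]
ex,ey -522.885039621293 -129.7598412720511 z 193.01950870339115 [-0.7 -0.5 -1. ]
side x 26.540734550306098 276
42 arm x -4.722449670970558 2.4306327071708713 mid -1.1459084818998435 top z 156.97441971760756
48 arm x 1.3979062610226618 3.34726776503874 mid 2.3725870130307007 top z 156.97161858926484
54 arm x -5.387888427453397 3.2833338176597553 mid -1.052277304896821 top z 155.22932042595286
60 arm x -5.864041419939997 3.5069829371043837 mid -1.1785292414178066 top z 155.53602800526704
66 arm x -6.041614188003033 3.3898462999982164 mid -1.3258839440024082 top z 155.4915732780587
72 arm x -5.977193494709688 3.242650348858846 mid -1.367271572925421 top z 155.27429351957957
78 arm x -6.028138334177493 3.114715457269806 mid -1.4567114384538435 top z 155.98953809702203
84 arm x -5.946880781558941 3.1476505692198247 mid -1.3996151061695583 top z 155.7323148952285
90 arm x -5.906175589680546 3.35936967319
[... 998 characters left out ...]
629912029 4.678414921798831 mid 0.07921564594340103 top z 155.4345373478494
78 arm x -4.3530154709100595 4.698105362891351 mid 0.17254494599064563 top z 155.57309299467
84 arm x -4.896706883886369 4.5999334376036165 mid -0.14838672314137646 top z 155.54182701812726
90 arm x -4.591552286988254 4.798978711511176 mid 0.10371321226146124 top z 155.56857124343333
96 arm x -4.853834650386425 4.452811243858135 mid -0.2005117032641448 top z 155.85362112092878
102 arm x -4.571727769778391 4.66917442577041 mid 0.048723327996009314 top z 155.66927747644567
108 arm x -4.552119422244624 4.503375168290255 mid -0.024372126977184827 top z 155.72455836791238
shoulder z 6.01540262020752
pin 4 [-0.3 52.  64. ]
```

View pics/w12.png

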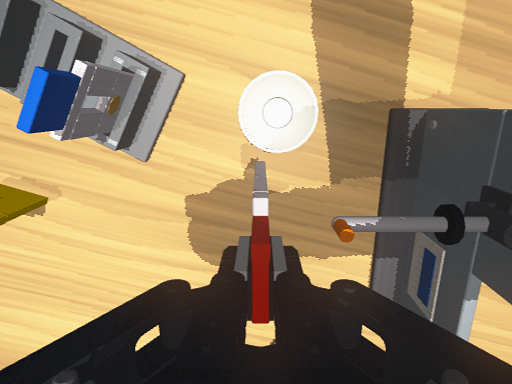

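Aligned: paddle centre is at -1.46 and the arm at about -1.35. Threading the slot over the pin, slowly.

>>> {"op": "drive_tool", "data": {
  "steps": [
    [0,0.01,0,0,0],
    [0,0.012,0,0,0],
    [0,0.01,0,0,0],
    [0,0.006,0,0,0],
    [0,0.003,0,0,0],
    [0,0.003,0,0,0],
    [0,0.003,0,0,0],
    [0,0,0,0,0]
  ]
}}

```text
clock: 15.75
position: [526.2, 50.1, 192.3]
ee_rot: [-0.126, 0.992, 0.0, -0.0]
contact_force: [0.5, 0.4, -1.9]
gripper_width: 6.8
```

```bash
python3 snap.py wrist w13; python3 rel.py w13; python3 snap.py scene s13; python3 -c "
import cv2
b=cv2.imread('pics/s13.png')
cv2.imwrite('pics/s13c.png',cv2.resize(b[170:300,260:410],None,fx=4.6,fy=4.6,interpolation=2))"
```

```text
15.75 [526.224  50.074 192.292] [[-0.968 -0.25  -0.   ]
 [-0.25   0.968  0.   ]
 [ 0.     0.    -1.   ]] [ 0.493  0.442 -1.891] 6.812165332475525 [ 0.402  0.255 -0.286 -0.    -1.03  -1.72 ]
ex,ey -522.3794816496705 -82.50791037284276 z 192.29242028500818 [ 0.5  0.4 -1.9]
side x 26.545019247027124 276
6 arm x -6.250152440178345 2.9452824736306646 mid -1.6524349832738403 top z 156.51658112423252
12 arm x -6.269119310047129 2.7805179428093254 mid -1.744300683618902 top z 155.67011377130925
18 arm x -6.112591411438535 2.626275405303867 mid -1.743158003067334 top z 155.59231958882316
24 arm x -6.195020669060252 2.649043877387689 mid -1.7729883958362815 top z 155.75065272213294
30 arm x -6.104454628209269 2.526214453140685 mid -1.789120087534292 top z 155.3864199263253
36 arm x -6.136987378194218 2.7612491166028885 mid -1.6878691307956646 top z 156.00955954392828
42 arm x -6.155347853340433 2.6175779964110433 mid -1.7688849284646948 top z 155.72285912990972
48 arm x -5.8485092777495415 2.4905809636683656 mid -1.678964157040588 top z 155.4174372020047
54 arm x -6.1617294033939345 2.72556845
[... 423 characters left out ...]
81907267
84 arm x -7.300857844525751 2.6909253053872915 mid -2.30496626956923 top z 155.74829381879846
90 arm x -7.491507711337736 2.5013113239450844 mid -2.4950981936963257 top z 156.91929272841438
96 arm x -8.25153136939238 6.595448015805049 mid -0.8280416767936654 top z 156.92545319674105
102 arm x 4.9026533341865495 8.99030063374623 mid 6.94647698396639 top z 156.9703513458539
108 arm x 3.0846502005604717 8.96957286466852 mid 6.027111532614495 top z 156.6592155842432
shoulder z 5.960801202137569
pin 0 
15.8 [526.254  49.899 192.305] [[-0.968 -0.25  -0.   ]
 [-0.25   0.968 -0.   ]
 [ 0.    -0.    -1.   ]] [-0.466 -0.546 -2.127] 6.658554748768673 [ 0.402  0.255 -0.286  0.    -1.03  -1.72 ]
```

View pics/w13.png

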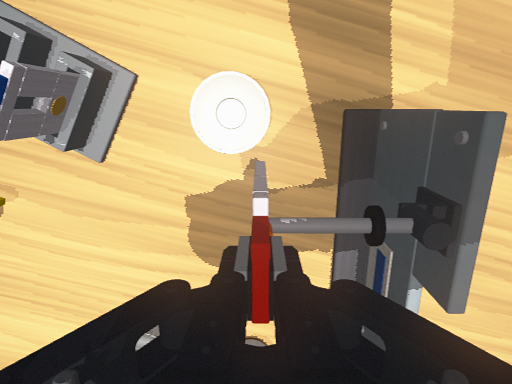

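View pics/s13c.png

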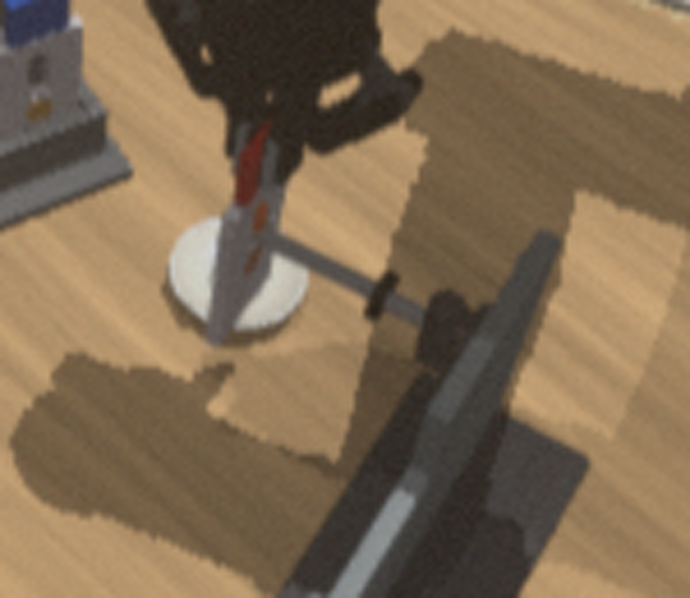

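>>> {"op": "drive_tool", "data": {
  "steps": [
    [0,0.005,0,0,0],
    [0,0.005,0,0,0],
    [-0.0002,0.006,0,0,0],
    [0,0.007,0,0,0],
    [0,0.007,0,0,0],
    [0,0,0.003,0,0],
    [0,0,0.005,0,0],
    [0,0,0.005,0,0],
    [0,0,0.003,0,0],
    [0,0,0,0,0],
    [0,0,0,0,0]
  ]
}}

```text
clock: 16.95
position: [519.1, 78.8, 176.2]
ee_rot: [-0.126, 0.992, -0.0, -0.0]
contact_force: [0.0, 0.3, -3.0]
gripper_width: 6.9
```

```bash
python3 snap.py wrist w14; python3 rel.py w14 | grep -v "^[6-9][0-9]\|^10"
```

```text
16.95 [519.055  78.819 176.233] [[-0.968 -0.249 -0.   ]
 [-0.249  0.968 -0.   ]
 [ 0.    -0.    -1.   ]] [ 0.026  0.3   -2.984] 6.907852109681854 [ 0.46   0.265 -0.317  0.    -0.989 -1.779]
ex,ey -522.5901935495484 -52.869465221247275 z 176.23301844727305 [ 0.   0.3 -3. ]
side x 26.548879534095832 276
6 arm x -1.1242414099058204 2.8297573067867186 mid 0.852757948440449 top z 154.9616473738891
12 arm x -6.480085839627575 3.0226445089449805 mid -1.7287206653412974 top z 155.8092331361173
18 arm x -6.538027595032814 3.132018958639495 mid -1.7030043181966594 top z 155.42587063229212
24 arm x -6.808002958500895 2.8567360558341965 mid -1.975633451333349 top z 156.34333184397403
30 arm x -6.5099361649435465 2.978704324679845 mid -1.7656159201318509 top z 155.81065042754625
36 arm x -8.854355057726206 8.91697115933122 mid 0.031308050802507204 top z 156.95896128443405
42 arm x -1.5646525448933564 8.940765489003315 mid 3.6880564720549796 top z 156.98385305736184
48 arm x -6.708350272055888 3.045442044084869 mid -1.8314541139855096 top z 155.9610579540897
54 arm x -6.425319612421877 2.8357968077733537 mid -1.7947614023242615 top z 155.45669168761881
shoulder z 6.007448031998409
pin 0
```

View pics/w14.png

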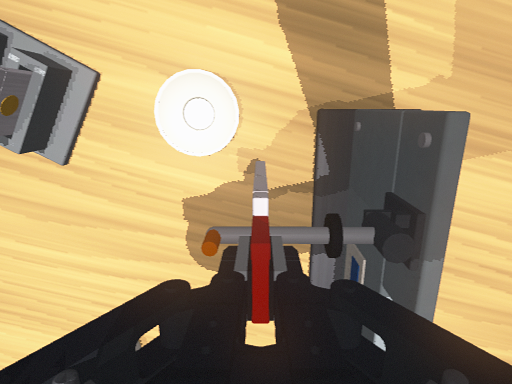

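The pin is through (now at 211,243, left of the paddle) and there is no contact. Moving close to the collar.

>>> {"op": "drive_tool", "data": {
  "steps": [
    [0,0.006,0.001,0,0],
    [0,0.007,0.001,0,0],
    [0,0.007,0,0,0],
    [0,0.005,0,0,0],
    [0,0.003,0,0,0],
    [0,0.002,0,0,0],
    [0,0,0,0,0],
    [0,0,0,0,0]
  ]
}}

```text
clock: 17.8
position: [511.5, 108.0, 174.3]
ee_rot: [-0.126, 0.992, -0.0, -0.0]
contact_force: [0.6, 0.2, -1.4]
gripper_width: 6.7
```

>>> {"op": "drive_tool", "data": {
  "steps": [
    [0,0.001,0,0,0],
    [0,0.001,0,0,0],
    [0,0,0,0,0]
  ]
}}

```text
clock: 18.1
position: [511.0, 110.0, 174.3]
ee_rot: [-0.126, 0.992, 0.0, 0.0]
contact_force: [0.6, 0.6, -2.1]
gripper_width: 6.8
```

```bash
python3 snap.py wrist w15; python3 rel.py w15 | head -2; python3 -c "
import cv2
b=cv2.imread('pics/w15.png')
cv2.imwrite('pics/w15c.png',cv2.resize(b[150:300,180:360],None,fx=4,fy=4,interpolation=2))"
```

```text
18.1 [511.006 109.967 174.338] [[-0.968 -0.25   0.   ]
 [-0.25   0.968  0.   ]
 [-0.     0.    -1.   ]] [ 0.566  0.573 -2.107] 6.807993222419711 [ 0.523  0.263 -0.325 -0.    -0.982 -1.841]
ex,ey -522.5463151976704 -20.68233295880498 z 174.33814251982193 [ 0.6  0.6 -2.1]
side x 26.53838678153984 274
```

View pics/w15c.png

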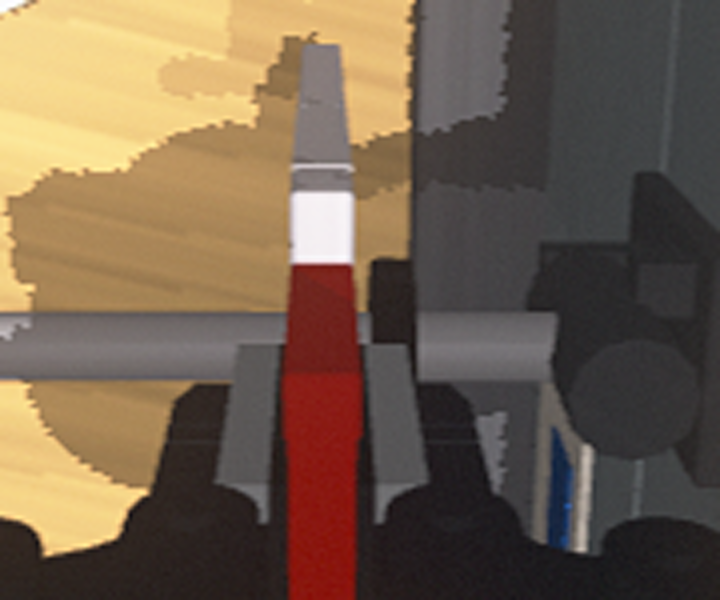

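About 3 mm remain to the collar (crop gap 355→370). Small steps now.

>>> {"op": "drive_tool", "data": {
  "steps": [
    [0,0.001,0,0,0],
    [0,0.001,0,0,0],
    [0,0,0,0,0]
  ]
}}

```text
clock: 18.45
position: [510.5, 112.0, 174.3]
ee_rot: [-0.126, 0.992, 0.0, 0.0]
contact_force: [0.1, 0.5, -2.8]
gripper_width: 7.0
```

>>> {"op": "drive_tool", "data": {
  "steps": [
    [0,0.0008,0,0,0],
    [0,0,0,0,0]
  ]
}}

```text
clock: 18.65
position: [510.2, 112.8, 174.3]
ee_rot: [-0.126, 0.992, -0.0, -0.0]
contact_force: [0.1, -0.0, -1.9]
gripper_width: 6.9
```

>>> {"op": "drive_tool", "data": {
  "steps": [
    [0,0.0008,0,0,0],
    [0,0,0,0,0]
  ]
}}

```text
clock: 18.85
position: [510.2, 113.0, 174.3]
ee_rot: [-0.126, 0.992, -0.001, -0.0]
contact_force: [1.1, -3.3, -2.6]
gripper_width: 7.2
```

>>> {"op": "drive_tool", "data": {
  "steps": [
    [0,0.0006,0,0,0],
    [0,0,0,0,0]
  ]
}}

```text
clock: 19.05
position: [510.1, 113.1, 174.4]
ee_rot: [-0.126, 0.992, -0.001, -0.0]
contact_force: [2.2, -4.8, -2.5]
gripper_width: 7.0
```

>>> {"op": "drive_tool", "data": {
  "steps": [
    [0,0.0006,0,0,0],
    [0,0,0,0,0]
  ]
}}

```text
clock: 19.25
position: [510.1, 113.2, 174.4]
ee_rot: [-0.126, 0.992, -0.001, -0.0]
contact_force: [2.4, -7.2, -2.7]
gripper_width: 7.0
```

>>> {"op": "drive_tool", "data": {
  "steps": [
    [0,0.0007,0,0,0],
    [0,0,0,0,0],
    [0,0,0,0,0]
  ]
}}

```text
clock: 19.55
position: [510.0, 113.3, 174.4]
ee_rot: [-0.126, 0.992, -0.002, -0.0]
contact_force: [4.3, -8.8, -2.9]
gripper_width: 7.1
```

>>> {"op": "drive_tool", "data": {
  "steps": [
    [0,0.0002,0,0,0],
    [0,0,0,0,0],
    [0,0,0,0,0],
    [0,0,0,0,0]
  ]
}}

```text
clock: 19.95
position: [510.1, 113.3, 174.4]
ee_rot: [-0.126, 0.992, -0.002, -0.0]
contact_force: [4.1, -8.6, -3.9]
gripper_width: 7.1
```

>>> {"op": "drive_tool", "data": {
  "steps": [
    [0,0.0002,0,0,0],
    [0,0,0,0,0],
    [0,0,0,0,0],
    [0,0,0,0,0],
    [0,0,0,0,0]
  ]
}}

```text
clock: 20.45
position: [510.0, 113.3, 174.4]
ee_rot: [-0.126, 0.992, -0.002, -0.0]
contact_force: [5.3, -10.7, -3.7]
gripper_width: 6.8
```

>>> {"op": "drive_tool", "data": {
  "steps": [
    [0,-0.001,0,0,0],
    [0,-0.0011,0,0,0],
    [0,0,0.0007,0,0],
    [0,0,0.0006,0,0],
    [0,0,0,0,0]
  ]
}}

```text
clock: 20.95
position: [510.3, 113.1, 173.6]
ee_rot: [-0.126, 0.992, -0.001, 0.0]
contact_force: [2.5, -6.3, 0.5]
gripper_width: 7.2
```

>>> {"op": "drive_tool", "data": {
  "steps": [
    [0,-0.0009,0,0,0],
    [0,0,0.0004,0,0],
    [0,0,0,0,0]
  ]
}}

```text
clock: 21.25
position: [510.4, 113.0, 172.8]
ee_rot: [-0.126, 0.992, 0.0, 0.0]
contact_force: [0.9, -3.2, -0.1]
gripper_width: 7.0
```

>>> {"op": "drive_tool", "data": {
  "steps": [
    [0,-0.0004,0,0,0],
    [0,0,0.0005,0,0],
    [0,0,0,0,0]
  ]
}}

```text
clock: 21.55
position: [510.4, 112.8, 172.2]
ee_rot: [-0.126, 0.992, 0.0, 0.0]
contact_force: [-0.1, -1.1, 0.8]
gripper_width: 6.9
```

>>> {"op": "drive_tool", "data": {
  "steps": [
    [0,0,0.0004,0,0],
    [0,0,0,0,0]
  ]
}}

```text
clock: 21.75
position: [510.5, 112.8, 172.1]
ee_rot: [-0.126, 0.992, 0.0, 0.0]
contact_force: [-2.0, 0.5, 3.0]
gripper_width: 6.9
```

```bash
python3 snap.py wrist w16; python3 rel.py w16 | tail -2;python3 -c "
import cv2
b=cv2.imread('pics/w16.png')
cv2.imwrite('pics/w16c.png',cv2.resize(b[150:300,180:360],None,fx=4,fy=4,interpolation=2))"
```

```text
21.75 [510.459 112.807 172.136] [[-0.968 -0.25   0.001]
 [-0.25   0.968  0.001]
 [-0.001  0.    -1.   ]] [-2.049  0.518  2.989] 6.853916245341903 [ 0.528  0.265 -0.329 -0.    -0.976 -1.846]
shoulder z 6.000163200189554
pin 1 [ -5.3 -63.5   3.4]
```

View pics/w16c.png

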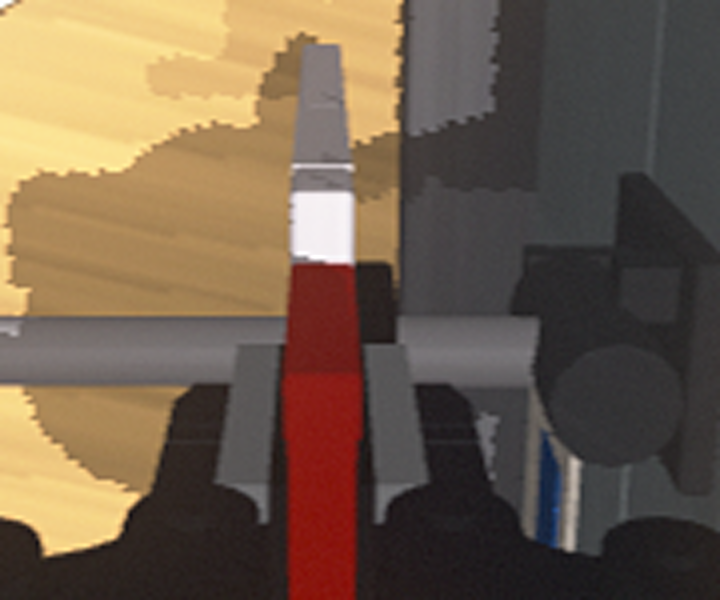

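The paddle now rests on the arm (vertical load taken) and touches the collar (crop 355). Releasing with a small opening, then lifting straight up.

>>> {"op": "drive_tool", "data": {
  "steps": [
    [0,0.0004,-0.0003,0,0],
    [0,0,0,0,0.009],
    [0,0,0,0,0.011],
    [0,0,0,0,0.015],
    [0,0,0,0,0.016],
    [0,0,0,0,0.016],
    [0,0,0,0,0.016]
  ]
}}

```text
clock: 22.5
position: [510.3, 112.8, 172.0]
ee_rot: [-0.126, 0.992, -0.0, -0.0]
contact_force: [-0.4, 0.1, 0.9]
gripper_width: 15.7
```

```bash
python3 snap.py wrist w17; python3 -c "
import cv2
b=cv2.imread('pics/w17.png')
cv2.imwrite('pics/w17c.png',cv2.resize(b[150:300,180:360],None,fx=4,fy=4,interpolation=2))"
```

```text
22.5 [510.262 112.788 171.974] [[-0.968 -0.25  -0.   ]
 [-0.25   0.968 -0.   ]
 [ 0.    -0.    -1.   ]] [-0.363  0.054  0.856] 15.685418052144673 [ 0.528  0.265 -0.329  0.    -0.977 -1.847]
```

View pics/w17c.png

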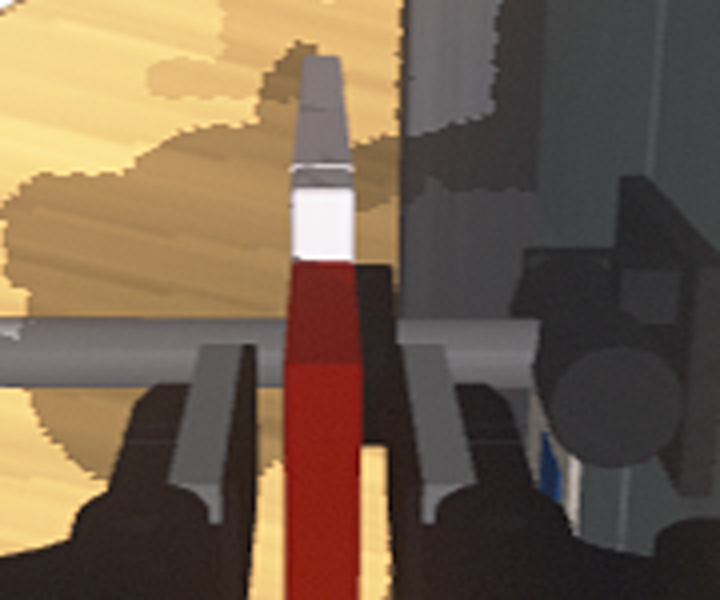

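>>> {"op": "drive_tool", "data": {
  "steps": [
    [0,0,-0.008,0,0.016],
    [0,0,-0.012,0,0.016],
    [0,0,-0.02,0,0.016],
    [0,0,-0.03,0,0.016],
    [0,0,-0.03,0,0.016],
    [0,-0.02,-0.03,0,0.016],
    [0,-0.02,0,0,0.016],
    [0,0,0,0,0.016],
    [0,0,0,0,0.016]
  ]
}}

```text
clock: 23.45
position: [520.0, 73.8, 302.6]
ee_rot: [-0.125, 0.992, 0.0, 0.0]
contact_force: [-1.1, -0.5, 0.9]
gripper_width: 16.3
```

```bash
python3 snap.py wrist w18; python3 snap.py scene s18; python3 snap.py top t18; python3 -c "
import cv2,numpy as np
b=cv2.imread('pics/s18.png');t=cv2.imread('pics/t18.png')
cv2.imwrite('pics/s18c.png',np.hstack([cv2.resize(b[190:310,290:400],(440,480),interpolation=2),cv2.resize(t[140:240,240:330],(360,480),interpolation=2)]))"
```

```text
23.45 [520.044  73.847 302.553] [[-0.969 -0.249  0.   ]
 [-0.249  0.969  0.001]
 [-0.001  0.    -1.   ]] [-1.083 -0.511  0.868] 16.305065234104223 [ 0.45   0.169 -0.112 -0.    -1.289 -1.769]
23.5 [519.922  74.139 302.099] [[-0.968 -0.249 -0.   ]
 [-0.249  0.968  0.   ]
 [ 0.     0.    -1.   ]] [-0.321  0.181  0.112] 15.810982355263736 [ 0.451  0.169 -0.113 -0.    -1.289 -1.769]
23.55 [519.909  74.318 301.87 ] [[-0.968 -0.25  -0.001]
 [-0.25   0.968 -0.   ]
 [ 0.001  0.    -1.   ]] [ 0.908 -0.18   0.787] 15.689436551765363 [ 0.451  0.17  -0.113 -0.    -1.288 -1.769]
```

View pics/w18.png

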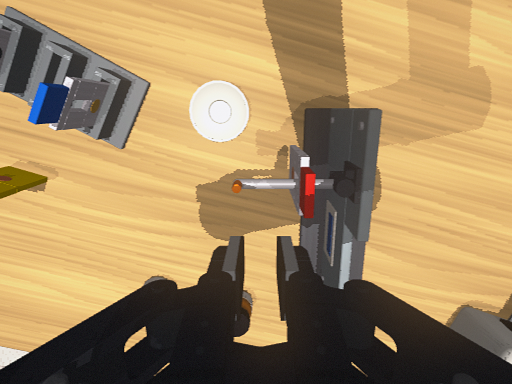

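View pics/s18c.png

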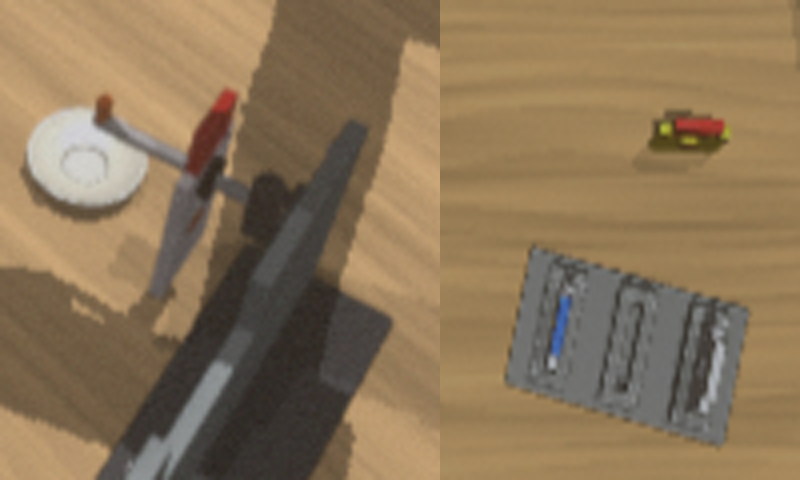

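```bash
python3 ang.py w18; python3 - <<'E'
import pickle
from h import *
np.set_printoptions(precision=1,suppress=True)
s,im,d=pickle.load(open('w18.pkl','rb'));P=cloud('wrist',d,s);ax=np.array([.2504,-.9681]);lt=np.array([.9681,.2504])
hsv=cv2.cvtColor(im,cv2.COLOR_BGR2HSV);m=((hsv[...,0]<6)|(hsv[...,0]>174))&(hsv[...,1]>190);m[:160]=0;m[220:]=0;m[:,:295]=0;m[:,325:]=0
q=P[m&(P[...,2]>120)];t=q[q[:,2]>np.percentile(q[:,2],90)-4];c=t[:,:2]-[501.6,150.5]
print("top z",np.percentile(t[:,2],[5,50,95]),"r",np.percentile(c@ax,[3,50,97]),"lat",np.percentile(c@lt,[2,50,98]))
pf=np.polyfit(c@lt,c@ax,1);print("tilt deg",np.degrees(np.arctan(pf[0])))
l=q[:,2]<q[:,2].max()-25;print("low tab r",np.percentile((q[l][:,:2]-[501.6,150.5])@ax,[5,50,95]))
cv2.imwrite('pics/w18c.png',cv2.resize(im[130:240,220:390],None,fx=4.5,fy=4.5,interpolation=2))
E
```

```text
pin [507.8 112.1 200.8] [309.  192.5] 38.90707044665411 theta 1.6637249065973159 deg 95.32441541882329
top z [198.8 200.2 201.4] r [35.  38.5 42. ] lat [-19.3  -2.2  17. ]
tilt deg -7.269701453251227
low tab r [35.2 38.8 41.9]
```

View pics/w18c.png

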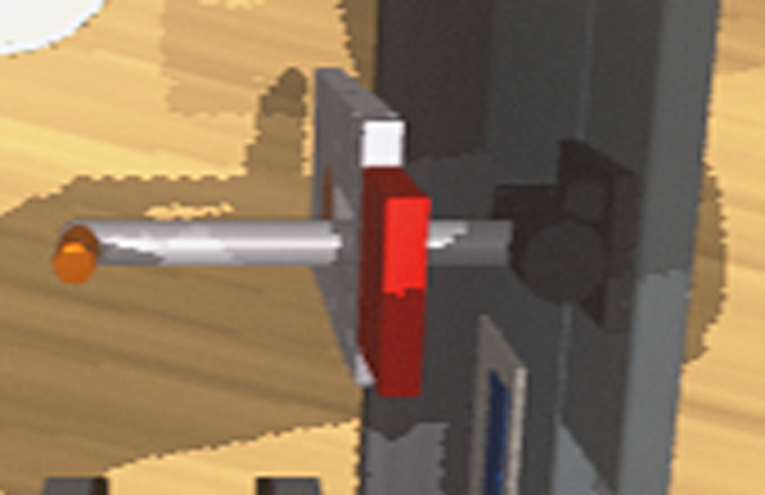

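```bash
python3 - <<'E'
import pickle
from h import *
s,im,d=pickle.load(open('w18.pkl','rb'));p=atz('wrist',236.5,187.5,169,s);h=atz('wrist',345,187,167,s);v=p-h
print(p,h,np.hypot(*v[:2]),14.5-np.degrees(np.arctan2(v[1],v[0])))
a,b=cv2.imread('pics/scene0.png').astype(int),cv2.imread('pics/s18.png').astype(int)
t0,t1=cv2.imread('pics/top0.png'),cv2.imread('pics/t18.png')
for n,(x,y) in dict(dish=(227,216),ja=(237,129),jb=(199,132),mouse=(371,229),yel=(303,167),blue=(270,206)).items():
    w=t0[y-9:y+9,x-9:x+9];r=cv2.matchTemplate(t1[y-16:y+16,x-16:x+16],w,cv2.TM_CCOEFF_NORMED);print(n,cv2.minMaxLoc(r)[1::2])
E
```

```text
[526.83222462  53.90462695 169.        ] [502.26441442 150.2143028  167.        ] 99.39381751625211 90.18950872979788
dish (0.994886040687561, (7, 7))
ja (0.9994509816169739, (7, 7))
jb (0.9992563128471375, (7, 7))
mouse (0.9022330641746521, (7, 7))
yel (0.9991089701652527, (7, 7))
blue (0.9980247616767883, (7, 7))
```

All in place: the hook is at 90.2°, the paddle hangs 38.5 mm from the hinge (38 expected), and the other objects haven't moved. Handing in.

```bash
python3 -c "
from bench import arm
print(arm.job_done())"
```

```text
the job is handed in; nothing more can be done
None
```

The red-tabbed paddle from the rack now hangs on the opened hook by its slot, against the black collar. I handed the job in at about 23.6 s with the gripper clear above it.

- **Hook:** I swung it out until it stopped moving while the force rose to about 13 N at the finger (roughly 10 N at the tip). The last picture puts it at 90.2°.
- **Paddle:** I threaded the slot over the pin without contact. I then pressed it on the collar at about 9.5 to 12 N for roughly a second, lowered it onto the arm and released it.
- **Last checks:** The paddle's centre is 38.5 mm from the hinge axis (38 expected) and its top is at z 200 mm (201 expected). In the top view, the dish, both jars, mouse, blue paddle and yellow look-alike match their starting positions. The white paddle was only seen still standing in its slot.
- **Checks that disagreed:**
  - The colour-based angle check on the last picture picked up the red tab instead of the pin and gave a false 95°, so I measured the pin by hand.
  - A rough line fit gave the paddle a 7° turn about the vertical. The picture suggests about 2°, so I took the fit to be thrown off by side-face pixels.

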